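# Set the lamp dial to the long line and switch the lamp on

### The job

Push the dial of the grey lamp control unit round with a fingertip, either way, until the pointed end of its bar (the white index mark) lines up with the one long line on the scale ring around it. Leave the dial set there, then press the push button beside it all the way in and let it come back out. Do not press the button before the dial is set, do not pinch the dial's bar between the fingers, and leave the glass dish, the scissors and the jar where they are.

Things in the scene. Friction and masses are not known exactly. Their poses are not given: they have to be found in the camera images.
- lamp_unit: Grey metal control unit fixed to the bench, 180 (x) x 280 (y) x 85 high; its flat top carries the dial (centre 50 to its +y side) and the push button (90 to its -y side). Origin: centre of the underside; z up, -x face towards the robot at yaw 0.
- dial_centre (a point): Point on the dial's vertical axis at the height of the dial disc's upper face (97 above the bench).
- index_mark (a point): Index mark: the white mark at the rim of the dark dial disc, in front of the bar's pointed end, 60 from the axis, at the disc's upper face. The disc is 120 in diameter. Across it stands a straight black bar through the axis, 16 wide, from 48 on the blunt (tail) side to 56 on the pointed side, its top 24 above the disc's upper face, with a white line on the top of the pointed half.
- target_line (a point): Where the index mark must come to: a point on the direction of the long line, at the same 60 from the axis and the same height as index_mark. The line itself is 4 wide, 16 long, black, from 63 to 79.5 out on the flat aluminium scale ring (160 in diameter, 2 above the case, seen-only); the other 23 lines, one every 15 degrees, are only 6 long and 1.2 wide. The ring is locked, set at an angle that differs from run to run.
- dial (a joint): Dial angle in rad, growing anticlockwise seen from above; no stop within a whole turn either way of any start. Friction about 0.10 N m (some 2.5 N at 40 from the axis): it stays where it is left, no spring.
- scale_ring (a joint): Angle of the locked scale ring in rad, anticlockwise seen from above; 0 puts the long line at the unit's +x side. The dial at this same value (plus or minus a whole turn) is set.
- lamp_button (a joint): Travel of the push button in m, 0 out to 0.006 fully in; springs back. It counts as pressed beyond 0.0045. Starts to move at about 1.5 N, fully in at 5 N.
- lamp_button_top (a point): Centre of the top of the grey round push button (30 in diameter, pressed straight down), 103 above the bench when out; it stands 6 above its dark steel collar (46 in diameter, 12 high).
- glass_dish: Bystander: loose open glass dish, 90 in diameter, 50 high. Origin: centre of the underside.
- scissors: Bystander: loose steel dissecting scissors lying flat, about 135 long and 70 across the finger rings, 7 high, blades along +x. Origin: at the pivot, on the bench.
- specimen_jar: Bystander: loose closed amber glass jar, 60 in diameter, 85 high. Origin: centre of the underside.

How it is judged (in metres and radians):
On the way, in this order (a step that is already met when the one before it is completed fails the run):
1. the dial's index mark stands still on the long line (horizontal distance between index_mark and target_line below 0.006 m and velocity of joint dial between -0.05 and 0.05 rad/s), for 0.3 s.
2. the button is pressed in (value of joint lamp_button above 0.0045 m), for 0.05 s.
3. the button is out again (value of joint lamp_button below 0.001 m), for 0.1 s.
At the end, for the whole second after the job is handed in: The index mark rests within 6 mm (about 6 degrees) of the long line's direction, the button has been pressed beyond 4.5 mm after that and is out again, and the dish, scissors and jar are within 15 mm of where they were (all of step 1 and value of joint lamp_button below 0.001 m and distance of each of glass_dish, scissors, specimen_jar from where it was at the start of the episode below 0.015 m); the robot touches nothing.
It fails at once if the button is pressed while the dial is off the long line (value of joint lamp_button above 0.003 m and not (horizontal distance between index_mark and target_line below 0.006 m)).
It fails at once if the dial's bar is pinched between the fingers (contact force between each of dial_c3, dial_c4 and the fingers above 1.5 N or contact force between each of dial_c5, dial_c6 and the fingers above 1.5 N).
It fails at once if the glass dish is moved or lifted (distance of glass_dish from where it was at the start of the episode above 0.015 m).
It fails at once if the scissors is moved or lifted (distance of scissors from where it was at the start of the episode above 0.015 m).
It fails at once if the jar is moved or lifted (distance of specimen_jar from where it was at the start of the episode above 0.015 m).
It also fails if it takes over 48 s, if anything falls off the work surface, if the arm or the gripper's body presses on something with over 40 N, if the wrist force passes 120 N, or if a joint passes its speed limit or range.

### The arm

A 6-joint arm with a two-finger parallel gripper is mounted at the origin on the work surface. World frame = base frame: x ahead of the robot, y to its left, z up, the work surface at z = 0. Lengths are in m, angles in degrees, forces in N, time in s.
With the tool pointing down it reaches from about 0.25 to 0.725 m from the base axis. Payload 9.7 kg.
Tool frame: the origin (TCP) lies midway between the tips of the shut fingers; the grasp point (between the pads) lies 19 mm behind it (bot.hold_point_z is the distance from the TCP to the grasp point, in m); z points along the fingers, y is the line along which they close (so a half turn about z gives the same grasp; the last joint's range is limited). The gripper opens to 85 mm and grips with 20 to 120 N. Pads are 22 mm wide; open, the fingers measure 114 mm over their backs; the gripper's body (76 mm by 85 mm) begins 54 mm behind the grasp point. The pads swing forward as they close: fully open they stand 13 mm farther back than shut.
Start: joints at [-66.52, 4.979, 10.078, 95.1, 0, 90], TCP at [0.219, -0.504, 0.231] pointing down, gripper open.
Joint ranges: [-179.16, 179.16], [-48.56, 103.87], [-65.8, 70.77], [-126.05, 130.52], [-82.76, 87.17], [-180, 180]. Speed limits (degrees/s): [127.2, 127.2, 147.25, 180, 180, 180].

### API

Orientations are given as [roll, pitch, yaw] about the fixed x, y, z axes, in that order (R = Rz(yaw) Ry(pitch) Rx(roll)).
In Python, from workcell import bot gives the robot as it stands.
- The arm moves only by the tool play_rows, never from a script. Its argument "steps" is a list that holds one entry, the list of rows, each a list of 4 numbers: the shift along the tool's x, y, z in m, then the turn about the tool's z in rad. In form: [[[tx, ty, tz, yaw], ...]]. A call has exactly 5 rows; each row shifts and turns the commanded pose from where the row before left it, along the tool's axes as they then stand; what a row does not reach is not made up. A row lasts 1/12 s, in which the tool goes at most 41.7 mm and 7.16 degrees, less where a joint would pass 70% of its speed; a pose out of reach is approached as far as the arm can. A call is refused whole if a number of a shift passes 0.0417 or a number of a turn 0.125, either way. A call with a gripper value outside its range is refused whole. "gripper" is the finger opening in m, from 0 to 0.0854, set as the call begins (left out, the last holds). The fingers move at their own pace and stop on an object; "squeeze" is the grip in N (left out, the last holds). Time passes only in rows, so rows that do not move let the fingers close, or fill a call up. It gives the time, the measured TCP pose, the force, the opening and the grip force at its end, in the units of the state.
- bot.get_obs(): the state, without advancing time (a new reading comes with each control period).
- bot.camera(name): name is "scene" or "top" or "wrist"; returns a dict with "img" (400x640x3 uint8, blue, green, red), "vfov" (degrees; the focal length in pixels is half the picture's height over the tangent of half this angle, whatever the lens; pixels are square), "cx", "cy" (the principal point, pixels), "xyz" and "attitude" of the camera in the world. Camera axes: x right, y down, z forward; pixel columns grow to the right and rows downward; lengths in m; the calibration is good to about 2 mm. A picture is of the moment at which its call begins. There is no depth.
- bot.job_done(): hands the job in; it is judged then, once.
The state is a dict: "time": time; "q": joint angles; "qd": joint speeds; "joint_efforts": joint torques, N m; "ee_pos": TCP position; "tcp_rot": TCP orientation; "wrist_force": force on the tool from outside, world axes, zero at the start; "torque": the same for the moment, N m; "opening": finger opening in m; "grasp_force": force on a finger pad.
Only numpy, scipy, OpenCV 4.12 (cv2) and the standard library are available. Lean on these libraries where they do the work, as an engineer would, in place of code of your own. Each camera call takes 0.05 s, during which the arm holds its last target. There are 200 camera calls.

## Working session

There is one attempt and no reset: what is moved stays moved. The work goes in short steps, Python scripts to look and compute and a tool call to move; the robot and the scene stay as the last step left them, time stands still between calls to the robot, and variables do not carry over. Pictures are saved under pics/ and viewed, at most 10 in all, crops included, and the job is handed in when it is done.

Besides the shell and the picture viewer there is one more tool, called by a JSON object that holds its "api" and its "payload". play_rows: Moves the arm, as the interface text tells. Its arguments: {"type":"object","properties":{"steps":{"type":"array","items":{"type":"array","items":{"type":"array","items":{"type":"number"}}}},"gripper":{"type":"number"},"squeeze":{"type":"number"}},"required":["steps"]}

```bash
mkdir -p pics
cat > h.py <<'E'
import numpy as np, cv2
from scipy.spatial.transform import Rotation as R
from workcell import bot
def cam(n):
    c=bot.camera(n); c['f']=200/np.tan(np.radians(c['vfov']/2)); c['Rm']=R.from_euler('xyz',c['attitude'],degrees=True).as_matrix() if np.size(c['attitude'])==3 else np.array(c['attitude']); return c
def ray(c,u,v,z):
    d=c['Rm']@np.array([(u-c['cx'])/c['f'],(v-c['cy'])/c['f'],1]); o=np.array(c['xyz']); return o+d*(z-o[2])/d[2]
def proj(c,p):
    q=c['Rm'].T@(np.array(p)-np.array(c['xyz'])); return c['cx']+c['f']*q[0]/q[2],c['cy']+c['f']*q[1]/q[2]
E
python3 - <<'E'
from h import *
for n in('top','scene'):
    c=cam(n); cv2.imwrite(f'pics/{n}0.png',c['img']); print({k:v for k,v in c.items() if k!='img'})
print(bot.get_obs())
E
```

```text
{'vfov': 55.157102712747516, 'cx': 318.8533145056234, 'cy': 202.26613200098615, 'xyz': array([0.40009066, 0.01723188, 1.00629669]), 'attitude': array([-170.54661773,    2.18032868,  -89.39694507]), 'f': np.float64(382.91377630501137), 'Rm': array([[ 0.01051748, -0.98643069,  0.16384099],
       [-0.99922069, -0.00413385,  0.03925468],
       [-0.03804473, -0.16412617, -0.98570543]])}
{'vfov': 44.885530425650785, 'cx': 313.78668817008895, 'cy': 204.96399148513333, 'xyz': array([ 0.97673788, -0.28068185,  0.89957065]), 'attitude': array([-146.5387762 ,   -0.98188973,   54.43434698]), 'f': np.float64(484.21024255407076), 'Rm': array([[ 0.58155003,  0.68412336, -0.44019857],
       [ 0.81333013, -0.4775488 ,  0.33232701],
       [ 0.01713637, -0.55129155, -0.83413667]])}
{'time': 0.1, 'q': array([-6.65228058e+01,  5.00934173e+00,  1.00392030e+01,  9.50995527e+01,
        4.11122993e-04,  8.99995793e+01]), 'qd': array([-0.027189  , -0.07929655,  0.14680645,  0.03909994,  0.05399995,
        0.01499955]), 'joint_efforts': array([-8.05269792e-05, -5.21561658e+01,  4.65653157e+01,  1.60600460e-02,
       -4.40106055e-05,  2.33312369e-05]), 'ee_pos': array([ 0.21903233, -0.50428355,  0.23064247]), 'tcp_rot': array([-1.79930309e+02, -4.11634362e-04,  2.34776144e+01]), 'wrist_force': array([-0.24794667, -0.42045609, -0.39198117]), 'torque': array([-0.01979643, -0.00590814,  0.04262726]), 'grasp_force': 0.0, 'opening': 0.08591571834791889}
```

View pics/top0.png

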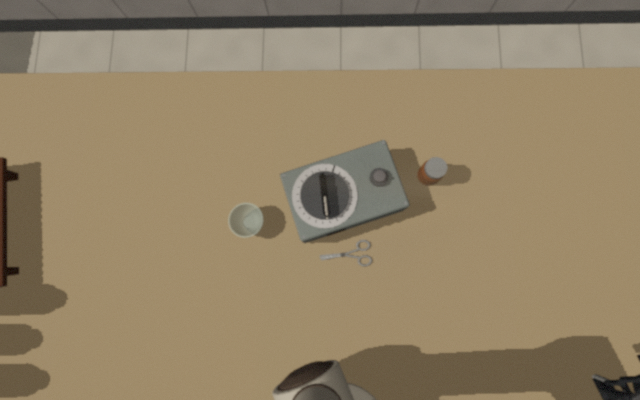

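View pics/scene0.png

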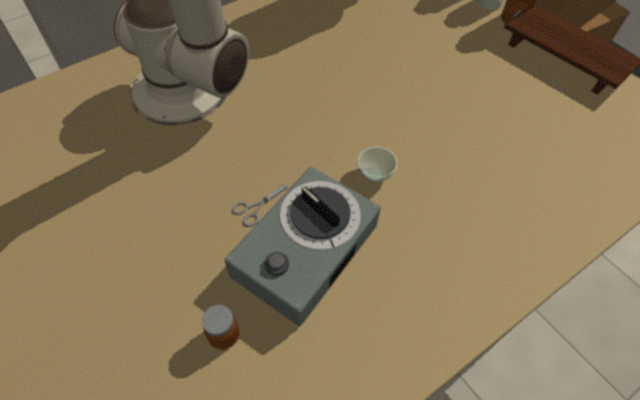

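The top view shows the unit with the dial at about (325,195). The white pointed end is at (326,212), towards the robot, and the button is at (379,177). The long line looks to be near (333,167). In the scene view the long line is near (333,243). I'll rectify both views onto the ring and dial planes.

```bash
cat > rect.py <<'E'
from h import *
def rect(c,z,x0,y0,w,h,s):  # image: right=-y, up=+x ; s px per m ; (x0,y0)=centre
    us,vs=np.meshgrid((np.arange(w)-w/2)/s,(np.arange(h)-h/2)/s)
    P=np.stack([x0-vs,y0-us,np.full_like(us,z)],-1)
    q=(P-np.array(c['xyz']))@c['Rm']
    return cv2.remap(c['img'],(c['cx']+c['f']*q[...,0]/q[...,2]).astype('f4'),(c['cy']+c['f']*q[...,1]/q[...,2]).astype('f4'),cv2.INTER_CUBIC)
E
python3 - <<'E'
from rect import *
out=[]
for n in('top','scene'):
    c=cam(n)
    if n=='top': 
        D=ray(c,325,195,.09); print('dial guess',D,'btn',ray(c,379,177,.103),'dish',ray(c,246,221,.03),'jar',ray(c,434,168,.085),'sc',ray(c,350,253,.0))
        # ring contour: bright low-sat
    im=rect(c,.087,D[0],D[1],400,400,2000)
    hsv=cv2.cvtColor(im,cv2.COLOR_BGR2HSV); m=((hsv[...,2]>140)&(hsv[...,1]<60)).astype('u1')*255
    m=cv2.morphologyEx(m,cv2.MORPH_CLOSE,np.ones((9,9)))
    k=max(cv2.findContours(m,cv2.RETR_EXTERNAL,cv2.CHAIN_APPROX_NONE)[0],key=cv2.contourArea)
    e=cv2.fitEllipse(cv2.convexHull(k)); print(n,e,'centre',D[0]-(e[0][1]-200)/2000,D[1]-(e[0][0]-200)/2000)
    out.append(im)
cv2.imwrite('pics/r.png',np.hstack(out))
E
```

```text
dial guess [0.57038457 0.03894005 0.09      ] btn [ 0.61244035 -0.09090978  0.103     ] dish [0.51249557 0.2440269  0.03      ] jar [ 0.63947592 -0.22738183  0.085     ] sc [ 0.43394781 -0.02516001  0.        ]
top ((195.06768798828125, 199.41061401367188), (323.4594421386719, 324.9725036621094), 13.951703071594238) centre 0.5706792676765149 0.04140620672434874
scene ((193.65621948242188, 199.54852294921875), (319.9971923828125, 321.0074768066406), 19.946374893188477) centre 0.5706103132087414 0.04211194097727843
```

View pics/r.png

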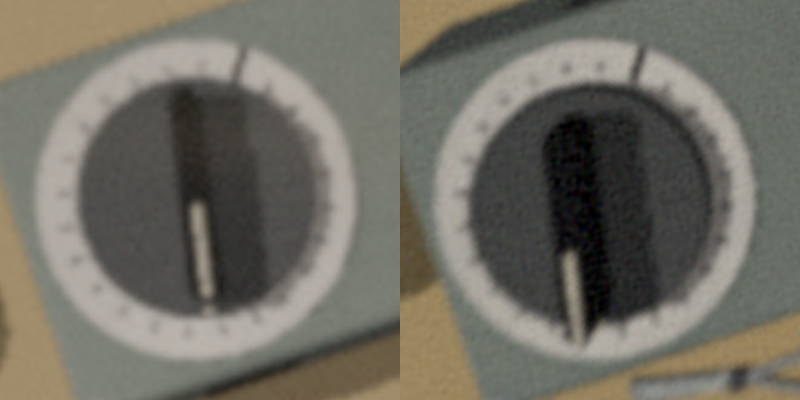

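Measurements so far:
- The dial centre is at (0.571, 0.042).
- The long line is at about -18.3° and the index at about -173.3°, so the dial has to turn about +155°.

I'll shut the fingers, travel to a point behind the pointed end, and push along tool -x while turning with the bar.

{"api": "play_rows", "payload": {"steps": [[[0.0257, -0.0202, 0, 0], [0.0257, -0.0202, 0, 0], [0.0257, -0.0202, 0, 0], [0.0257, -0.0202, 0, 0], [0.0257, -0.0202, 0, 0]]], "gripper": 0, "squeeze": 40}}

```text
time: 0.62
ee_pos: [0.297, -0.3592, 0.2311]
tcp_rot: [-180.0, -0.0, 23.5]
wrist_force: [0.9, -0.4, 0.4]
opening: 0.0257
grasp_force: 0.0
```

{"api": "play_rows", "payload": {"steps": [[[0.0257, -0.0202, 0, 0], [0.0257, -0.0202, 0, 0], [0.0257, -0.0202, 0, 0], [0.0257, -0.0202, 0, 0], [0.0257, -0.0202, 0, 0]]]}}

```text
time: 1.03
ee_pos: [0.3747, -0.2153, 0.2313]
tcp_rot: [180.0, -0.0, 23.5]
wrist_force: [1.0, -0.2, 0.4]
opening: 0.0
grasp_force: 0.0
```

{"api": "play_rows", "payload": {"steps": [[[0.0257, -0.0202, 0, 0], [0.0257, -0.0202, 0, 0], [0.0257, -0.0202, 0, 0], [0.0257, -0.0202, 0, 0], [0.0257, -0.0202, 0, 0]]]}}

```text
time: 1.45
ee_pos: [0.4524, -0.0713, 0.2313]
tcp_rot: [180.0, -0.0, 23.5]
wrist_force: [0.6, -1.0, -0.7]
opening: -0.0002
grasp_force: 0.0
```

{"api": "play_rows", "payload": {"steps": [[[0.0257, -0.0202, 0, 0], [0.0257, -0.0202, 0, 0], [0.0257, -0.0202, 0, 0], [0.0257, -0.0202, 0, 0], [0.0257, -0.0202, 0, 0]]]}}

```text
time: 1.87
ee_pos: [0.5301, 0.0726, 0.2312]
tcp_rot: [180.0, 0.0, 23.5]
wrist_force: [1.2, -0.0, 0.6]
opening: -0.0003
grasp_force: 0.0
```

{"api": "play_rows", "payload": {"steps": [[[0, 0, 0, -0.085], [0, 0, 0, -0.085], [0, 0, 0, -0.085], [0, 0, 0, -0.085], [0, 0, 0, -0.085]]]}}

```text
time: 2.28
ee_pos: [0.5296, 0.071, 0.231]
tcp_rot: [-180.0, 0.0, 48.1]
wrist_force: [-0.2, -0.5, 0.5]
opening: 0.0001
grasp_force: 0.0
```

{"api": "play_rows", "payload": {"steps": [[[0, 0, 0, -0.085], [0, 0, 0, -0.085], [0, 0, 0, -0.085], [0, 0, 0, -0.085], [0, 0, 0, -0.085]]]}}

```text
time: 2.7
ee_pos: [0.5295, 0.0709, 0.2311]
tcp_rot: [-180.0, 0.0, 72.4]
wrist_force: [-0.4, -0.8, 1.0]
opening: 0.0002
grasp_force: 0.0
```

{"api": "play_rows", "payload": {"steps": [[[0, 0, 0, -0.085], [0, 0, 0, -0.085], [0, 0, 0, -0.085], [0, 0, 0, -0.085], [0, 0, 0, -0.085]]]}}

```text
time: 3.12
ee_pos: [0.5295, 0.0709, 0.2311]
tcp_rot: [-180.0, -0.0, 96.8]
wrist_force: [-0.5, 0.3, 1.2]
opening: 0.0
grasp_force: 0.0
```

{"api": "play_rows", "payload": {"steps": [[[0, 0, 0.025, 0], [0, 0, 0.025, 0], [0, 0, 0.025, 0], [0, 0, 0.025, 0], [0, 0, 0.025, 0]]]}}

```text
time: 3.53
ee_pos: [0.5294, 0.0708, 0.105]
tcp_rot: [-180.0, -0.0, 96.5]
wrist_force: [-0.5, 0.6, 0.2]
opening: -0.0
grasp_force: 0.0
```

{"api": "play_rows", "payload": {"steps": [[[-0.003, 0, 0, 0], [-0.003, 0, 0, 0], [-0.003, 0, 0, 0], [-0.003, 0, 0, 0], [-0.003, 0, 0, 0]]]}}

```text
time: 3.95
ee_pos: [0.5322, 0.0557, 0.108]
tcp_rot: [179.9, 0.0, 96.5]
wrist_force: [-0.8, -0.8, 0.0]
opening: 0.0004
grasp_force: 0.0
```

{"api": "play_rows", "payload": {"steps": [[[-0.0035, -0.0016, 0, -0.09], [-0.0035, -0.0016, 0, -0.09], [-0.0035, -0.0016, 0, -0.09], [-0.0035, -0.0016, 0, -0.09], [-0.0035, -0.0016, 0, -0.09]]]}}

```text
time: 4.37
ee_pos: [0.5295, 0.0372, 0.1078]
tcp_rot: [179.9, 0.0, 122.6]
wrist_force: [0.2, 2.6, 1.8]
opening: 0.0001
grasp_force: 1.3
```

```bash
cat > st.py <<'E'
from rect import *
o=bot.get_obs(); p=o['ee_pos']; y=np.radians(o['tcp_rot'][2]); C=np.array([.5707,.0417])
d=p[:2]-C; print(o['time'],p,o['tcp_rot'],o['wrist_force'],'tool-frame rel C:',d@[np.cos(y),np.sin(y)],d@[np.sin(y),-np.cos(y)])
E
python3 - <<'E'
from st import *
cv2.imwrite('pics/s1.png',np.hstack([rect(cam('top'),.097,.5707,.0417,400,400,2000),rect(cam('scene'),.097,.5707,.0417,400,400,2000)]))
E
```

```text
4.3667 [0.529457   0.0371834  0.10776827] [1.79853676e+02 9.04479030e-03 1.22582041e+02] [0.17081661 2.60221504 1.8228355 ] tool-frame rel C: 0.018403852414647096 -0.0371844473289669
```

View pics/s1.png

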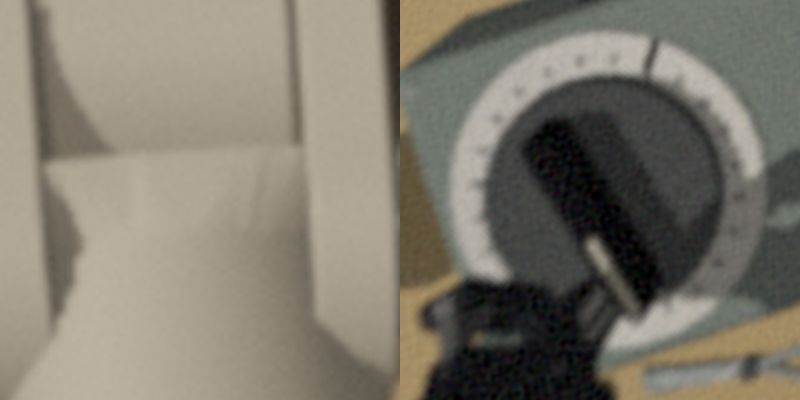

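The pointer now follows the fingertip, at about -148° in the scene view, as planned. I'll continue for 20 more rows.

{"api": "play_rows", "payload": {"steps": [[[-0.0035, -0.0016, 0, -0.09], [-0.0035, -0.0016, 0, -0.09], [-0.0035, -0.0016, 0, -0.09], [-0.0035, -0.0016, 0, -0.09], [-0.0035, -0.0016, 0, -0.09]]]}}

```text
time: 4.88
ee_pos: [0.5348, 0.019, 0.1071]
tcp_rot: [180.0, 0.0, 148.2]
wrist_force: [-2.2, 1.7, 2.6]
opening: 0.0003
grasp_force: 1.3
```

{"api": "play_rows", "payload": {"steps": [[[-0.0035, -0.0016, 0, -0.09], [-0.0035, -0.0016, 0, -0.09], [-0.0035, -0.0016, 0, -0.09], [-0.0035, -0.0016, 0, -0.09], [-0.0035, -0.0016, 0, -0.09]]]}}

```text
time: 5.3
ee_pos: [0.5479, 0.0052, 0.107]
tcp_rot: [180.0, 0.0, 173.9]
wrist_force: [-2.1, 1.8, 2.1]
opening: 0.0
grasp_force: 1.3
```

```bash
python3 st.py
```

```text
5.3 [0.54791204 0.00517042 0.10701894] [1.79981698e+02 5.46235145e-03 1.73930656e+02] [-2.0904858   1.77071671  2.08212338] tool-frame rel C: 0.018797878871410045 -0.03873424028396929
```

{"api": "play_rows", "payload": {"steps": [[[-0.0035, -0.0016, 0, -0.09], [-0.0035, -0.0016, 0, -0.09], [-0.0035, -0.0016, 0, -0.09], [-0.0035, -0.0016, 0, -0.09], [-0.0035, -0.0016, 0, -0.09]]]}}

```text
time: 5.72
ee_pos: [0.5657, -0.0016, 0.1069]
tcp_rot: [180.0, -0.0, -160.3]
wrist_force: [-2.8, 1.1, 1.8]
opening: -0.0001
grasp_force: 1.3
```

{"api": "play_rows", "payload": {"steps": [[[-0.0035, -0.0016, 0, -0.09], [-0.0035, -0.0016, 0, -0.09], [-0.0035, -0.0016, 0, -0.09], [-0.0035, -0.0016, 0, -0.09], [-0.0035, -0.0016, 0, -0.09]]]}}

```text
time: 6.13
ee_pos: [0.5847, 0.0, 0.1069]
tcp_rot: [-180.0, -0.0, -134.5]
wrist_force: [-3.0, -0.8, 2.0]
opening: -0.0003
grasp_force: 1.3
```

{"api": "play_rows", "payload": {"steps": [[[-0.0027, -0.0012, 0, -0.07], [-0.0027, -0.0012, 0, -0.07], [-0.0027, -0.0012, 0, -0.07], [-0.002, -0.0009, 0, -0.05], [0, 0, 0, 0]]]}}

```text
time: 6.55
ee_pos: [0.595, 0.0052, 0.1068]
tcp_rot: [-180.0, -0.0, -119.7]
wrist_force: [0.4, -0.8, 0.4]
opening: 0.0005
grasp_force: 0.2
```

Run:
```python
from st import *
cv2.imwrite('pics/s2.png',np.hstack([rect(cam('top'),.097,.5707,.0417,400,400,2000),rect(cam('scene'),.097,.5707,.0417,400,400,2000)]))
```

```text
6.55 [0.59496943 0.00516183 0.10679564] [-1.79960661e+02 -1.10046966e-02 -1.19714791e+02] [ 0.43457001 -0.76538577  0.38352282] tool-frame rel C: 0.01970358625531229 -0.039189435266131056
```

View pics/s2.png

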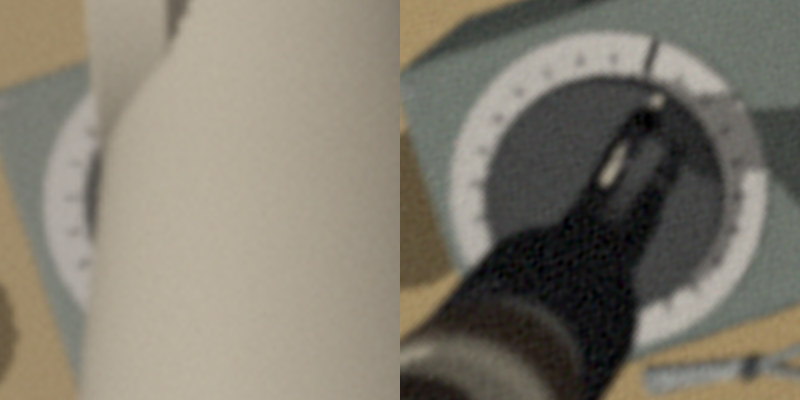

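In the scene view the index mark is at (656,100) of the rectified crop, about -29.5°. That leaves about 11° to go.

{"api": "play_rows", "payload": {"steps": [[[-0.0019, -0.001, 0, -0.049], [-0.0019, -0.001, 0, -0.049], [-0.0019, -0.001, 0, -0.049], [-0.0019, -0.001, 0, -0.049], [0, 0, 0, 0]]]}}

```text
time: 7.07
ee_pos: [0.6015, 0.0104, 0.1065]
tcp_rot: [-180.0, -0.0, -108.5]
wrist_force: [-0.5, -0.5, 0.2]
opening: 0.0003
grasp_force: 0.4
```

{"api": "play_rows", "payload": {"steps": [[[0, 0, 0, 0], [0.003, 0, 0, 0], [0.006, 0, 0, 0], [0.01, 0, 0, 0], [0.01, 0, 0, 0]]]}}

```text
time: 7.48
ee_pos: [0.5919, -0.0179, 0.1063]
tcp_rot: [180.0, -0.0, -108.5]
wrist_force: [-0.3, 0.2, 0.9]
opening: 0.0
grasp_force: 0.0
```

{"api": "play_rows", "payload": {"steps": [[[0, 0, -0.01, 0], [0, 0, -0.02, 0], [0, 0, -0.02, 0], [0, 0, -0.02, 0], [0, 0, -0.02, 0]]]}}

```text
time: 7.9
ee_pos: [0.5922, -0.0175, 0.1982]
tcp_rot: [-180.0, 0.0, -108.5]
wrist_force: [-0.4, -0.2, -0.1]
opening: 0.0002
grasp_force: 0.0
```

Run:
```python
from st import *
ct=cam('top');cs=cam('scene')
cv2.imwrite('pics/s3.png',np.hstack([rect(ct,.1,.59,0,400,400,1500),rect(cs,.097,.5707,.0417,400,400,2000)]))
```

```text
7.9 [ 0.59215524 -0.01747559  0.1981807 ] [-1.79958036e+02  1.70749448e-02 -1.08481677e+02] [-0.44299349 -0.24077258 -0.09328977] tool-frame rel C: 0.04932227285715271 -0.03910742516353111
```

View pics/s3.png

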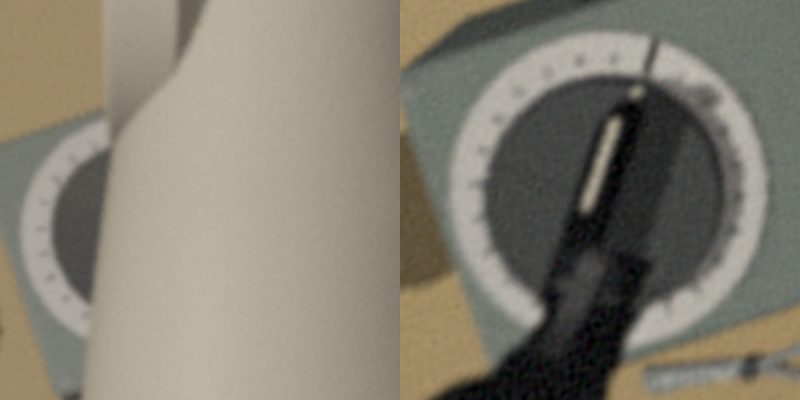

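The index mark is at (637,92) and the bar is parallel to the long line, at about -18°. The dial is set. Next is the button at (0.612, -0.091).

{"api": "play_rows", "payload": {"steps": [[[0.0158, -0.0106, 0, 0], [0.0158, -0.0106, 0, 0], [0.0158, -0.0106, 0, 0], [0.0158, -0.0106, 0, 0], [0, 0, 0, 0]]]}}

```text
time: 8.42
ee_pos: [0.6128, -0.0933, 0.1957]
tcp_rot: [180.0, -0.0, -108.6]
wrist_force: [0.2, 0.5, -0.2]
opening: 0.0
grasp_force: 0.0
```

{"api": "play_rows", "payload": {"steps": [[[0, 0, 0.025, 0], [0, 0, 0.025, 0], [0, 0, 0.025, 0], [0, 0, 0.01, 0], [0, 0, 0, 0]]]}}

```text
time: 8.83
ee_pos: [0.6111, -0.09, 0.1086]
tcp_rot: [179.8, -0.0, -108.4]
wrist_force: [-0.3, -0.3, -0.9]
opening: -0.0
grasp_force: 0.0
```

Run:
```python
from st import *
cs=cam('scene'); print('btn scene',ray(cs,277,258,.103),'tip px',proj(cs,p))
cv2.imwrite('pics/s4.png',cv2.resize(cs['img'][190:330,180:400],None,fx=3,fy=3,interpolation=2))
```

```text
8.8333 [ 0.61107807 -0.09001541  0.10864968] [ 1.79755523e+02 -3.72246297e-02 -1.08434265e+02] [-0.33666078 -0.34057708 -0.9459427 ] tool-frame rel C: 0.11218849524962157 -0.0799567306011663
btn scene [ 0.61265437 -0.08663047  0.103     ] tip px (np.float64(274.82902627571286), np.float64(256.8973823856225))
```

View pics/s4.png

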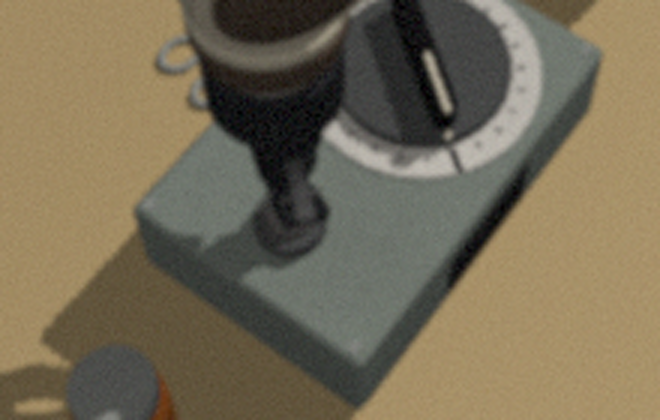

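The fingertip is on the button's axis, and the pointer and white mark line up with the long line at (455,160) in this crop. I'll press now.

{"api": "play_rows", "payload": {"steps": [[[0, 0, 0.003, 0], [0, 0, 0.003, 0], [0, 0, 0.003, 0], [0, 0, 0.003, 0], [0, 0, 0, 0]]]}}

```text
time: 9.3
ee_pos: [0.6134, -0.0904, 0.1011]
tcp_rot: [-179.8, 0.0, -108.4]
wrist_force: [1.5, -0.1, 4.5]
opening: 0.0
grasp_force: 2.4
```

{"api": "play_rows", "payload": {"steps": [[[0, 0, 0.001, 0], [0, 0, 0.001, 0], [0, 0, 0.001, 0], [0, 0, 0, 0], [0, 0, 0, 0]]]}}

```text
time: 9.72
ee_pos: [0.6136, -0.0904, 0.1007]
tcp_rot: [-179.7, 0.1, -108.4]
wrist_force: [-7.2, 0.8, 23.9]
opening: 0.0003
grasp_force: 12.3
```

The force shows a hard stop, so the button is fully in. I'll release it slowly to check the travel, then rise.

{"api": "play_rows", "payload": {"steps": [[[0, 0, -0.002, 0], [0, 0, -0.002, 0], [0, 0, -0.0015, 0], [0, 0, 0, 0], [0, 0, 0, 0]]]}}

```text
time: 10.13
ee_pos: [0.6132, -0.0904, 0.1022]
tcp_rot: [-179.9, 0.0, -108.4]
wrist_force: [3.7, 0.5, 3.8]
opening: -0.0002
grasp_force: 2.1
```

{"api": "play_rows", "payload": {"steps": [[[0, 0, -0.002, 0], [0, 0, 0, 0], [0, 0, 0, 0], [0, 0, 0, 0], [0, 0, 0, 0]]]}}

```text
time: 10.55
ee_pos: [0.6125, -0.0904, 0.1036]
tcp_rot: [180.0, -0.0, -108.4]
wrist_force: [2.4, 0.2, 2.7]
opening: -0.0002
grasp_force: 1.7
```

The spring law fits: 1.5 N at about z = 0.106 and 5 N at about 0.1005, so it went all the way in. I'll rise clear.

{"api": "play_rows", "payload": {"steps": [[[0, 0, -0.005, 0], [0, 0, -0.02, 0], [0, 0, -0.03, 0], [0, 0, -0.03, 0], [0, 0, -0.03, 0]]]}}

```text
time: 10.97
ee_pos: [0.6114, -0.0903, 0.2195]
tcp_rot: [179.8, -0.0, -108.4]
wrist_force: [0.7, -0.4, 0.8]
opening: -0.0001
grasp_force: 0.0
```

{"api": "play_rows", "payload": {"steps": [[[0.02, 0, 0, 0], [0.03, 0, 0, 0], [0.03, 0, 0, 0], [0.02, 0, 0, 0], [0, 0, 0, 0]]]}}

```text
time: 11.38
ee_pos: [0.5791, -0.1883, 0.2183]
tcp_rot: [179.9, -0.1, -108.6]
wrist_force: [0.0, -0.4, 0.3]
opening: 0.0002
grasp_force: 0.0
```

Run:
```python
from st import *
cs=cam('scene')
cv2.imwrite('pics/s5.png',np.hstack([rect(cs,.097,.5707,.0417,400,400,2000),cv2.resize(cs['img'],None,fx=.62,fy=1)]))
```

```text
11.3833 [ 0.57905277 -0.18827222  0.21831771] [ 1.79868628e+02 -5.78465466e-02 -1.08611647e+02] [ 0.04586065 -0.39778772  0.31045231] tool-frame rel C: 0.215279687761606 -0.08131203952648051
```

View pics/s5.png

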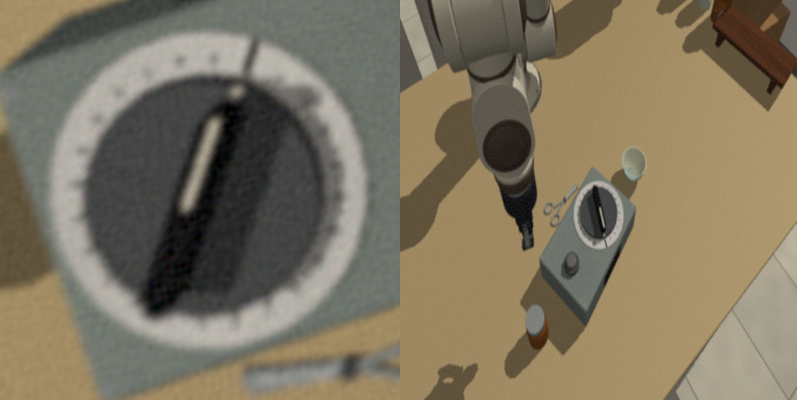

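The pointer with its white mark at (237,92) lines up with the long line at (250,58). The button is out, the bystanders haven't moved and the arm is clear.

```bash
python3 -c "
from workcell import bot
print(bot.job_done())"
```

```text
the job is handed in; nothing more can be done
None
```

I set the dial to the long line, pressed the button fully in and let it come back out, left the dish, scissors and jar where they were, and handed the job in; no verdict was returned.

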